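Test a coil spring on the lever tester and sort it

ROBOT

A 7-joint arm with a two-finger parallel gripper is mounted at the origin on the work surface; the furniture and walls round the work are solid. World frame = base frame: x ahead of the robot, y to its left, z up, the work surface at z = 0. Lengths are in m, angles in rad, forces in N, time in s.
With the tool pointing down it reaches from about 0.425 to 0.925 m from the base axis. Payload 6.8 kg.
Tool frame: the origin (TCP) lies at the very end of the fingers, on their centre line; the grasp point (between the pads) lies 19 mm behind it; z points along the fingers, y is the line along which they close (so a half turn about z gives the same grasp; the last joint's range is limited). The gripper opens to 85 mm and grips with 20 to 120 N. Pads are 22 mm wide; open, the fingers measure 114 mm over their backs; the gripper's body (76 mm by 85 mm) begins 54 mm behind the grasp point. The pads swing forward as they close: fully open they stand 13 mm farther back than shut.
Start: joints at [1.088, 0.477, 0.022, 1.555, -0.011, 1.109, -0.083], TCP at [0.247, -0.628, 0.231] pointing down, gripper open.
Joint ranges: [-2.96, 2.96], [-0.34, 2.1], [-1.41, 1.46], [0.24, 2.44], [-1.37, 4.51], [0.17, 1.92], [-2.96, 2.96]. Speed limits (rad/s): [2.39, 2.39, 3.14, 3.14, 3.14, 3.14, 3.14].

INTERFACE

Orientations are given as a unit quaternion [w, x, y, z].
In Python, from station import bot gives the robot as it stands.
- The arm moves only by the tool jog_arm, never from a script. Its argument "motion" is a list of rows, each a list of 7 numbers: the turn, a rotation vector about the tool's x, y, z in rad, then the shift along the tool's x, y, z in mm, then the finger opening in mm, from 0 to 85.4. A call has 1 to 10 rows; each row is the pose to reach, as a shift and turn from the pose commanded when the call began, along the tool's axes at that moment; what a row does not reach only later rows make up. A row lasts 1/8 s, in which the tool goes at most 62.5 mm and 10.7 degrees, less where a joint would pass 70% of its speed; a pose out of reach is approached as far as the arm can. A call with a gripper value outside its range is refused whole. The fingers move at their own pace and stop on an object; "grip_force" is the grip in N (left out, the last holds). Time passes only in rows, so rows that repeat a pose let the fingers close. It gives the time, the measured TCP pose, the force, the opening and the grip force at its end, in the units of the state.
- bot.get_obs(): the state, without advancing time (a new reading comes with each control period).
- bot.read_camera(name): name is "scene" or "top"; returns a dict with "pixels" (384x512x3 uint8, red, green, blue), "camera_matrix" (3x3 intrinsics, pixels), "distortion" ([k1, k2, p1, p2, k3] as OpenCV has them; the pictures are not rectified), "T" (4x4, takes a point from camera to world coordinates). Camera axes: x right, y down, z forward; pixel columns grow to the right and rows downward; lengths in m; the calibration is good to about 2 mm. A picture is of the moment at which its call begins. There is no depth.
- bot.hand_in(): hands the job in; it is judged then, once.
Trained networks look in a picture, given as the dict that the camera call returned (one of the last four; its "shot" number tells which), for a name from the list of things; names that differ only in an ending like _2 or _b are one class to them, and where a whole thing is asked for, a point or a joint stands for the part that bears it (a point fixed in the world has none). Each returns a list of dicts, best first, with "score" (0 to 1); they miss things now and then, are a little off and sometimes report something else, mostly with a low value. They report only what shows in the picture. A call takes as long as a camera call. They do not tell look-alikes from the thing itself.
- bot.spot_in(thing, picture): "xy" ([column, row] in pixels, amid what is visible of it).
- bot.tip_of(thing, picture): "xy" ([column, row] in pixels: a listed point, or the origin of a listed thing).
The state is a dict: "t": time; "q": joint angles; "joint_vel": joint speeds; "joint_torque": joint torques, N m; "eef_pos": TCP position; "tool_rot": TCP orientation; "contact_force": force on the tool from outside, world axes, zero at the start; "torque": the same for the moment, N m; "gripper_width": opening from 0.0 (shut) to 1.0 (fully open); "grasp_force": force on a finger pad.
Only numpy, scipy, OpenCV 4.12 (cv2) and the standard library are available. Lean on these libraries where they do the work, as an engineer would, in place of code of your own. Each camera call takes 0.05 s, during which the arm holds its last target. There are 200 camera calls.

TASK

Test the front one of the two look-alike coil springs, the one nearer the robot on its holder: set it over the spigot of the spring tester, bring the lever down on it until the arm rests lightly on the height stop, and hold it there for a second to read the force. Swing the lever fully back without letting it snap or slam, then put the spring into the square tray if its force at the stop reached the limit tab on the dial (about 17 N), or into the round dish if it fell short. Do not lean hard on the stop, and leave the other spring and everything else where they are.

Things in the scene. Friction and masses are not known exactly. Their poses are not given: they have to be found in the camera images.
- tester: lever spring tester, grey, fixed. Origin on the bench below the spigot's axis; x points from there to the lever's hinge at the rear. Base 26 mm high, x = -78 to 138, y = -70 to 70 mm, with a wing at the right rear (x over 47, y to -138) that carries a dial gauge up to 125 mm high. Hinge cheeks at x = 73 to 107, y = +-54 to +-63, 125 mm high.
- plate_seat (a point): centre of the top face of the round steel load plate (60 mm across, 48 mm above the bench), from which a spigot of 19 mm diameter with a chamfered end rises 9 mm. The spring goes over the spigot and stands on the plate. Under load the plate sinks 0.125 mm per newton.
- lever: aluminium lever; origin on its hinge axis (tester x = 90, y = 0, 97 mm above the bench), its -x axis points to the handle. Two arms 14 mm high at y = +-50 mm. A foot 90 mm from the hinge meets a seated spring 0.17 rad above level. At the start it leans back on its rear rest, 1.75 rad above level, by its weight (0.25 kg). Let go over a seated spring it lies on it; let go when pressed down, it jumps up.
- handle (a point): centre of the lever's round cross handle: rubber bar of 18 mm diameter along the tester's y, 86 mm clear between the arms, 180 mm from the hinge axis; 274 mm above the bench when leaning back, 97 mm when level. Grip it from above (fingers closing along the tester's x); the bar can turn between the fingers. It takes half the spring's force, less 1.2 N that the lever's weight gives.
- height_stop: height stop: fixed steel screw with a domed head of 16 mm diameter, the top of its head is the origin, 88 to 92 mm above the bench (set anew each time), under the lever's right arm at tester x = -45, y = -50 mm. The arm's underside lands on it with the lever within 0.02 rad of level; beyond that the handle force climbs about 15 N per mm. Lean on it lightly, under 20 N.
- dial (a joint): pointer of the round dial gauge (78 mm across, right rear of the tester, facing front and up): turns clockwise by 0.14 rad per newton on the load plate, 0 at no load; a seated spring alone shows about 0.1. A steel tab over the bezel marks the limit at 2.35 rad (16.8 N). At the stop a good spring shows over 18 N, a weak one under 15 N.
- max_hand (a joint): thin steel maximum hand of the same dial, pushed along by the pointer and left standing at the highest reading so far: same scale (0.14 rad per newton, 0 at the start, limit tab at 2.35).
- spring_holder_mid (a point): centre of the top face of the aluminium holder bar, 130 x 54 x 12 mm, its x along its length, pointing away from the robot. Two posts of 19 mm diameter and 10 mm height at x = -36 mm (front seat, nearer the robot) and x = +36 mm (rear seat), a spring over each.
- rear_seat (a point): point on top of the holder bar (12 mm above the bench) at the rear post, where the spring that is not tested must stay.
- spring_1_mid (a point): centre, half-way up, of one of two look-alike steel coil springs, standing: 30 mm outer diameter, 24 mm bore, 50 mm long. It compresses only along its axis; grip it across its middle. It may be on the front or the rear seat.
- spring_2_mid (a point): the same for the other spring. One of the two is strong, one weak; nothing but the force tells which.
- square_tray_floor (a point): centre of the inner floor (3 mm above the bench) of the square steel tray, 104 x 104 mm, 22 mm high, 3 mm walls: for a spring that reaches the limit.
- round_dish_floor (a point): centre of the inner floor (3 mm above the bench) of the round steel dish, 110 mm across at the rim, 92 mm at the foot, 22 mm high: for a spring that does not. Tray and dish stand to the left and may be swapped.
- spring_1_foot (a point): centre of the lower end of the first spring, 25 mm below its middle.
- spring_2_foot (a point): the same for the other spring.
- spring_1: the first spring; origin at its lower end, z along its axis.
- spring_2: the other spring, likewise.
- timer: white bench timer, 58 x 58 x 20 mm, a bystander.
- vial: small screw-cap vial, 22 mm across, 48 mm high, a bystander.
- bottle_small: small bottle, 42 mm across, 78 mm high, a bystander.
- forceps: steel forceps, 125 mm long, lying flat, a bystander.
Mind the look-alikes: they are no part of the job. What is shaped like the spring_1 but purple is not meant.

How it is judged:
On the way, in this order (a step that is already met when the one before it is completed fails the run):
1. the front spring stands upright on the load plate, over its spigot, and the other spring is still on the rear seat (((horizontal distance between spring_1_foot and plate_seat below 0.004 m and z of spring_1_foot in the frame of plate_seat between -0.003 and 0.0025 m and angle between spring_1's own z axis and vertical below 0.06 rad and horizontal distance between spring_2_foot and rear_seat below 0.005 m and z of spring_2_foot in the frame of rear_seat below 0.004 m and angle between spring_2's own z axis and vertical below 0.1 rad) or (horizontal distance between spring_2_foot and plate_seat below 0.004 m and z of spring_2_foot in the frame of plate_seat between -0.003 and 0.0025 m and angle between spring_2's own z axis and vertical below 0.06 rad and horizontal distance between spring_1_foot and rear_seat below 0.005 m and z of spring_1_foot in the frame of rear_seat below 0.004 m and angle between spring_1's own z axis and vertical below 0.1 rad))), for 0.2 s.
2. with that spring still seated, the lever arm rests on the height stop (more than 0.5 N on the stop) for 0.6 s (((horizontal distance between spring_1_foot and plate_seat below 0.004 m and z of spring_1_foot in the frame of plate_seat between -0.003 and 0.0025 m and angle between spring_1's own z axis and vertical below 0.06 rad) or (horizontal distance between spring_2_foot and plate_seat below 0.004 m and z of spring_2_foot in the frame of plate_seat between -0.003 and 0.0025 m and angle between spring_2's own z axis and vertical below 0.06 rad)) and contact force between lever and height_stop above 0.5 N), for 0.6 s.
3. the lever is swung back up to its rear rest (z of handle in the frame of tester above 0.262 m), for 0.1 s.
At the end, for the whole second after the job is handed in: The tested spring rests in the right container (maximum hand past the limit tab: square tray; short of it: round dish), its middle within 45 mm of the centre; the other spring still stands on the rear seat (within 5 mm); the lever leans back on its rear rest, handle over 262 mm above the bench (((horizontal distance between spring_2_foot and rear_seat below 0.005 m and z of spring_2_foot in the frame of rear_seat below 0.004 m and angle between spring_2's own z axis and vertical below 0.1 rad and ((horizontal distance between spring_1_mid and square_tray_floor below 0.045 m and z of spring_1_mid in the frame of square_tray_floor between 0.005 and 0.03 m and linear speed of spring_1 below 0.02 m/s and value of joint max_hand above 2.35 rad) or (horizontal distance between spring_1_mid and round_dish_floor below 0.045 m and z of spring_1_mid in the frame of round_dish_floor between 0.005 and 0.03 m and linear speed of spring_1 below 0.02 m/s and value of joint max_hand below 2.35 rad))) or (horizontal distance between spring_1_foot and rear_seat below 0.005 m and z of spring_1_foot in the frame of rear_seat below 0.004 m and angle between spring_1's own z axis and vertical below 0.1 rad and ((horizontal distance between spring_2_mid and square_tray_floor below 0.045 m and z of spring_2_mid in the frame of square_tray_floor between 0.005 and 0.03 m and linear speed of spring_2 below 0.02 m/s and value of joint max_hand above 2.35 rad) or (horizontal distance between spring_2_mid and round_dish_floor below 0.045 m and z of spring_2_mid in the frame of round_dish_floor between 0.005 and 0.03 m and linear speed of spring_2 below 0.02 m/s and value of joint max_hand below 2.35 rad)))) and z of handle in the frame of tester above 0.262 m and x of handle in the frame of tester above 0.09 m); the robot touches nothing.
It fails at once if the arm is leaned on the height stop with more than 20 N (contact force between lever and height_stop above 20 N).
It fails at once if the lever swings faster than 4 rad/s (snaps up or slams) (angular speed of lever above 4 rad/s).
It fails at once if a bystander (timer, vial, small bottle, forceps) is moved more than 15 mm (distance of any of timer, vial, bottle_small, forceps from where it was at the start of the episode above 0.015 m).
It also fails if it takes over 72 s, if anything falls off the work surface, if the arm or the gripper's body presses on something with over 40 N, if the wrist force passes 120 N, or if a joint passes its speed limit or range.

## Working session

There is one attempt and no reset: what is moved stays moved. The work goes in short steps, Python scripts to look and compute and a tool call to move; the robot and the scene stay as the last step left them, time stands still between calls to the robot, and variables do not carry over. Pictures are saved under pics/ and viewed, at most 10 in all, crops included, and the job is handed in when it is done.

Besides the shell and the picture viewer there is one more tool, called after "Request:" by a JSON object that holds its "name" and its "arguments". jog_arm: Moves the arm, as the interface text tells. Its arguments: {"type":"object","properties":{"motion":{"type":"array"},"grip_force":{"type":"number"}},"required":["motion"]}

```bash
mkdir -p pics; ls; cat > h.py <<'E'
import numpy as np, cv2
from station import bot
from scipy.spatial.transform import Rotation as R
def shot(n): return bot.read_camera(n)
def ray(p,xy):
    u=cv2.undistortPoints(np.array([[xy]],float),np.array(p["camera_matrix"]),np.array(p["distortion"]))[0,0]
    T=np.array(p["T"]); d=T[:3,:3]@np.array([u[0],u[1],1]); return T[:3,3],d/np.linalg.norm(d)
def at_z(p,xy,z):
    o,d=ray(p,xy); return o+d*(z-o[2])/d[2]
def tri(a,b):
    A=np.zeros((3,3));v=np.zeros(3)
    for p,xy in (a,b):
        o,d=ray(p,xy);M=np.eye(3)-np.outer(d,d);A+=M;v+=M@o
    x=np.linalg.solve(A,v); return x
def proj(p,X):
    T=np.linalg.inv(np.array(p["T"])); r=cv2.Rodrigues(T[:3,:3])[0]
    return cv2.projectPoints(np.array([X],float),r,T[:3,3],np.array(p["camera_matrix"]),np.array(p["distortion"]))[0][0,0]
def save(p,n,crop=None,s=1):
    im=p["pixels"][:,:,::-1]
    if crop: x0,y0,x1,y1=crop; im=im[y0:y1,x0:x1]
    cv2.imwrite("pics/"+n,cv2.resize(im,None,fx=s,fy=s,interpolation=cv2.INTER_CUBIC))
def tool():
    o=bot.get_obs(); q=o["tool_rot"]; return np.array(o["eef_pos"]),R.from_quat([q[1],q[2],q[3],q[0]])
def delta(X,yaw_y=None):
    "shift in mm (tool axes) to world point X; yaw about tool z so tool y lies along yaw_y"
    p,r=tool(); s=r.inv().apply(np.array(X)-p)*1000; out=[np.round(s,1)]
    if yaw_y is not None:
        v=r.inv().apply([*yaw_y,0]); a=np.arctan2(-v[0],v[1]); a=(a+np.pi/2)%np.pi-np.pi/2; out.append(round(a,3))
    return out
E
cat > look.py <<'E'
from h import *
s=shot("scene");t=shot("top")
save(s,"s0.png",None,1.5);save(t,"t0.png",None,1.5)
print(bot.get_obs())
for n in ["tester","plate_seat","handle","height_stop","spring_holder_mid","rear_seat","spring_1_mid","spring_1_foot","square_tray_floor","round_dish_floor","lever"]:
    a=bot.tip_of(n,s);b=bot.tip_of(n,t)
    print(n,[(np.round(x["xy"]).tolist(),round(x["score"],2)) for x in a[:4]],[(np.round(x["xy"]).tolist(),round(x["score"],2)) for x in b[:4]], np.round(tri((s,a[0]["xy"]),(t,b[0]["xy"])),4) if a and b else '')
E
python3 look.py
```

```text
pics
{'t': 0.1, 'q': array([ 1.08793071,  0.47774829,  0.02234302,  1.55634056, -0.01151451,
        1.10930557, -0.08309782]), 'joint_vel': array([ 2.51694240e-04, -1.37486354e-03, -7.58383649e-05, -1.31952812e-03,
        3.64632245e-04,  4.50504776e-05,  9.57644646e-04]), 'joint_torque': array([ 3.39767692e-03, -5.97763467e+01,  1.61253210e+00, -2.81956851e+01,
        1.26213711e-02,  5.04552459e-03, -2.21426248e-06]), 'eef_pos': array([ 0.2468853 , -0.62765739,  0.23040733]), 'tool_rot': array([-8.10216912e-04,  9.82493361e-01,  1.86295721e-01, -2.09551778e-04]), 'contact_force': array([ 0.34940803, -0.63061058, -0.87888429]), 'torque': array([ 0.04917457, -0.01017249, -0.03752119]), 'grasp_force': 0.0, 'gripper_width': 1.0007529536972577}
tester [([263.0, 207.0], 0.6)] [([284.0, 178.0], 0.76), ([348.0, 193.0], 0.74)] [ 0.5383 -0.0594  0.0054]
plate_seat [([265.0, 189.0], 0.46)] [([288.0, 170.0], 0.6)] [ 0.5498 -0.0697  0.0508]
handle [([239.0, 98.0], 0.92), ([166.0, 298.0], 0.25)] [([304.0, 99.0], 0.88)] [ 0.6676 -0.0818  0.2704]
height_stop [([291.0, 172.0], 0.56), ([268.0, 20
[... 154 characters left out ...]
 196.0], 0.32)] [([346.0, 194.0], 0.89), ([238.0, 233.0], 0.39)] [ 0.4695 -0.2594 -0.0117]
spring_1_mid [([344.0, 188.0], 0.62), ([334.0, 230.0], 0.49)] [([290.0, 253.0], 0.49), ([350.0, 220.0], 0.43), ([352.0, 194.0], 0.41)] [ 0.3194 -0.0712  0.1291]
spring_1_foot [([333.0, 195.0], 0.69), ([324.0, 183.0], 0.67), ([332.0, 237.0], 0.53), ([339.0, 199.0], 0.43)] [([291.0, 253.0], 0.65), ([348.0, 218.0], 0.54)] [ 0.3292 -0.0676  0.1095]
square_tray_floor [([164.0, 299.0], 0.85)] [([135.0, 225.0], 0.64)] [0.3965 0.352  0.0019]
round_dish_floor [([140.0, 259.0], 0.67)] [([150.0, 173.0], 0.86)] [0.542  0.3148 0.0052]
lever [([242.0, 164.0], 0.71)] [([293.0, 132.0], 0.83)] [ 0.6438 -0.0765  0.0923]
```

View pics/s0.png

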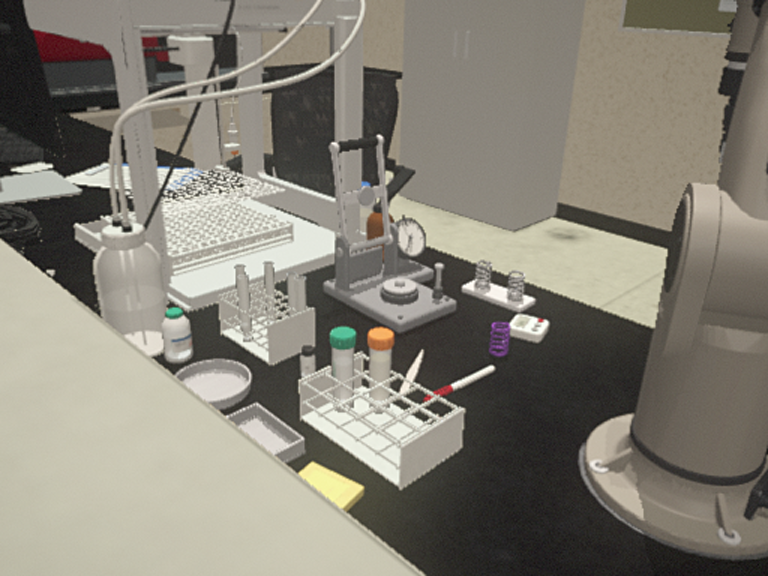

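View pics/t0.png

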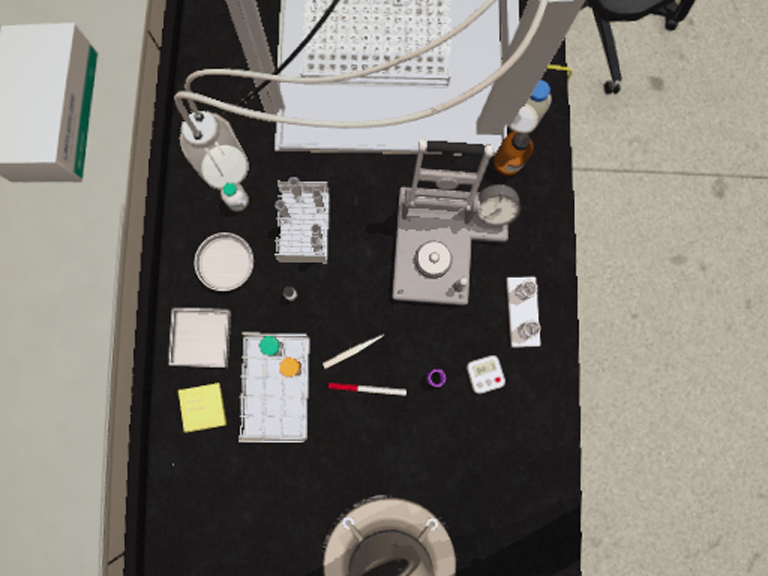

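Springs in the scene image (512 px): front at (344,192), rear at (323,183). The purple look-alike is at (334,226), and top view puts it at (291,252). In top view the front spring is at (351,220) and the rear at (349,194). I want the front grey one; next is a close crop to check it and get the geometry.

```bash
cat > c.py <<'E'
from h import *
s=shot("scene");t=shot("top")
a=cv2.resize(s["pixels"][165:245,300:380,::-1],(400,400),interpolation=cv2.INTER_CUBIC)
b=cv2.resize(t["pixels"][180:260,320:400,::-1],(400,400),interpolation=cv2.INTER_CUBIC)
cv2.imwrite("pics/c0.png",np.hstack([a,b]))
a=cv2.resize(s["pixels"][160:230,210:310,::-1],(400,280),interpolation=cv2.INTER_CUBIC)
b=cv2.resize(t["pixels"][90:210,250:350,::-1],(400,480),interpolation=cv2.INTER_CUBIC)
a=cv2.copyMakeBorder(a,0,200,0,0,cv2.BORDER_CONSTANT)
cv2.imwrite("pics/c1.png",np.hstack([a,b]))
print(t["T"],s["T"])
E
python3 c.py
```

```text
[[ 0.01796139 -0.98738713  0.1573024   0.31843962]
 [-0.99979964 -0.01912736 -0.00590153  0.05216928]
 [ 0.00883587 -0.15716489 -0.98753285  1.16867387]
 [ 0.          0.          0.          1.        ]] [[-0.69838362 -0.31370777  0.64331    -0.19020458]
 [-0.71537946  0.27808925 -0.64101373  0.709736  ]
 [ 0.02219339 -0.90788424 -0.41863308  0.53093398]
 [ 0.          0.          0.          1.        ]]
```

View pics/c0.png

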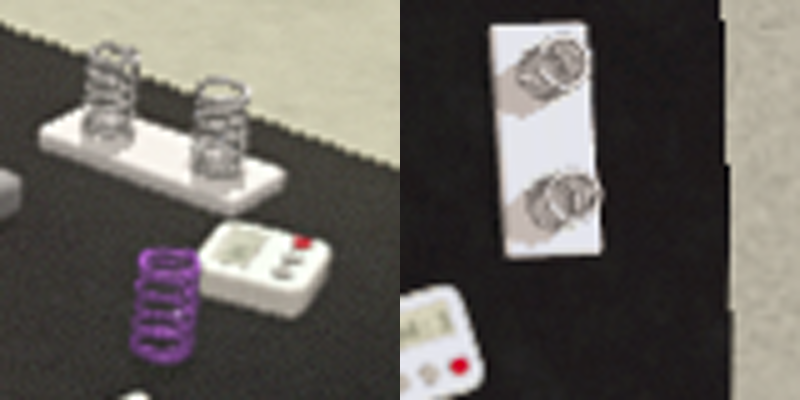

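View pics/c1.png

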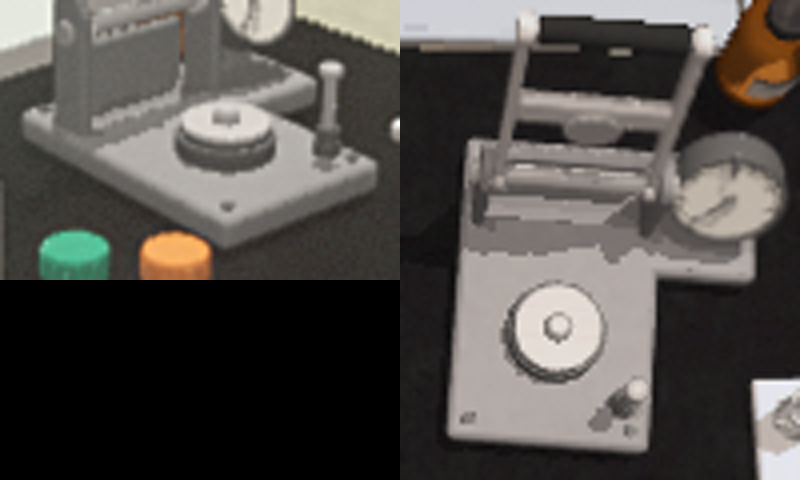

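The close crop confirms the front grey spring (scene 344,192; top 351,220). The tester shows its spigot at top (289.5,171) and the stop head at top (309,187).

```bash
cat > m.py <<'E'
from h import *
from scipy.optimize import least_squares as LS
s=shot("scene");t=shot("top")
def fit(obs,x0):
    # obs: (pic, px, localpoint); pose x,y,yaw
    def f(v):
        c,w=np.cos(v[2]),np.sin(v[2])
        return np.concatenate([proj(p,[v[0]+c*l[0]-w*l[1],v[1]+w*l[0]+c*l[1],l[2]])-px for p,px,l in obs])
    r=LS(f,x0,loss="soft_l1"); print(np.round(r.x,4),np.round(r.fun.reshape(-1,2),1).tolist()); return r.x
def T(x,y): return (x-400)/5+320-.4,y/5+180-.4
def S(x,y): return x/5+300-.4,y/5+165-.4
h=[(t,T(490,25),(.065,.027,.012)),(t,T(586,22),(.065,-.027,.012)),(t,T(602,253),(-.065,-.027,.012)),(t,T(508,256),(-.065,.027,.012)),
(t,T(563,62),(.036,0,.062)),(t,T(577,196),(-.036,0,.062)),(s,S(115,48),(.036,0,.062)),(s,S(222,85),(-.036,0,.062)),(s,S(107,140),(.036,0,.012)),(s,S(216,180),(-.036,0,.012))]
fit(h,[.46,-.24,0]);fit(h[:6],[.46,-.24,0])
def T(x,y): return (x-400)/4+250-.4,y/4+90-.4
def S(x,y): return x/4+210-.4,y/4+160-.4
g=[(t,T(558,325),(0,0,.057)),(s,S(228,113),(0,0,.057)),(t,T(448,437),(-.078,.07,.026)),(t,T(648,450),(-.078,-.07,.026)),(t,T(637,388),(-.045,-.05,.09)),(s,S(332,68),(-.045,-.05,.09)),
(s,(239,98),(.058,0,.274)),(t,(304,99),(.058,0,.274)),(s,S(375,170),(-.078,-.07,.026)),(t,T(468,142),(.138,.07,.026))]
fit(g,[.54,-.06,0]);fit([o for o in g if o[0] is t],[.54,-.06,0])
E
python3 m.py
```

```text
[ 0.4555 -0.2426  0.0567] [[-0.0, -0.1], [-0.3, -0.2], [0.1, -0.1], [-0.3, 0.2], [0.2, -0.3], [-0.5, -0.3], [0.1, 0.8], [0.9, 0.6], [0.2, -1.4], [0.2, -1.6]]
[ 0.4552 -0.243   0.0586] [[0.1, 0.0], [-0.2, -0.1], [0.3, 0.1], [-0.1, 0.4], [0.4, -0.2], [-0.3, -0.1]]
[ 0.5473 -0.0715 -0.0605] [[0.3, -0.6], [-0.4, -1.1], [-0.8, -0.4], [0.2, 0.4], [0.0, -0.4], [-0.2, -0.7], [14.7, 2.8], [-2.2, 26.1], [1.9, -1.8], [-0.2, -2.4]]
[ 0.5468 -0.0724 -0.0595] [[0.6, -0.4], [-0.4, -0.2], [0.6, 0.5], [0.4, -0.2], [-1.8, 26.3], [0.0, -2.2]]
```

```bash
cat >> h.py <<'E'
H=np.array([.4553,-.2428,.0575]); G=np.array([.547,-.0720,-.060])
def w(P,l): c,s=np.cos(P[2]),np.sin(P[2]); return np.array([P[0]+c*l[0]-s*l[1],P[1]+s*l[0]+c*l[1],l[2]])
def yv(P): return (-np.sin(P[2]),np.cos(P[2]))
def xv(P): return (np.cos(P[2]),np.sin(P[2]))
E
python3 -c "
from h import *
t=shot('top')
print(w(H,[-.036,0,.14]),delta(w(H,[-.036,0,.14]),yv(H)))
for n in ['timer','vial','forceps','square_tray_floor','round_dish_floor','bottle_small']:
  a=bot.spot_in(n,t); print(n,[np.round(at_z(t,x['xy'],.003 if 'floor' in n else .02),3) for x in a[:1]])
"
```

```text
[ 0.4193595  -0.24486886  0.14      ] [array([ 300.6, -293.6,   91.3]), np.float64(0.317)]
timer [array([ 0.344, -0.168,  0.02 ])]
vial [array([ 0.425, -0.254,  0.02 ])]
forceps [array([ 0.551, -0.075,  0.02 ])]
square_tray_floor [array([0.407, 0.357, 0.003])]
round_dish_floor [array([0.543, 0.318, 0.003])]
bottle_small [array([0.672, 0.291, 0.02 ])]
```

Request:
{"name": "jog_arm", "arguments": {"motion": [[0,0,0.317,300.6,-293.6,40,60],[0,0,0.317,300.6,-293.6,60,60],[0,0,0.317,300.6,-293.6,91.3,60],[0,0,0.317,300.6,-293.6,91.3,60],[0,0,0.317,300.6,-293.6,91.3,60],[0,0,0.317,300.6,-293.6,91.3,60],[0,0,0.317,300.6,-293.6,91.3,60],[0,0,0.317,300.6,-293.6,91.3,60],[0,0,0.317,300.6,-293.6,91.3,60],[0,0,0.317,300.6,-293.6,91.3,60]], "grip_force": 25}}

```text
t: 3.0
eef_pos: [0.419, -0.2466, 0.1404]
tool_rot: [0.0, 1.0, 0.027, 0.0]
contact_force: [-0.5, -1.0, -0.6]
gripper_width: 0.699
grasp_force: 0.0
```

```bash
python3 -c "
from h import *
print(tool()[0],tool()[1].as_matrix().round(3),delta(w(H,[-.036,0,.022]),yv(H)))
"
```

```text
[ 0.41896404 -0.2466076   0.14038286] [[ 0.998  0.055  0.   ]
 [ 0.055 -0.998 -0.001]
 [ 0.     0.001 -1.   ]] [array([  0.4,  -1.8, 118.4]), np.float64(-0.003)]
```

Request:
{"name": "jog_arm", "arguments": {"motion": [[0,0,0,0,0,40,60],[0,0,0,0,0,80,60],[0,0,0,0,0,105,60],[0,0,0,0,0,117,60],[0,0,0,0,0,117,60],[0,0,0,0,0,117,45]]}}

```text
t: 3.75
eef_pos: [0.42, -0.2456, 0.024]
tool_rot: [0.0, 1.0, 0.029, 0.001]
contact_force: [0.4, 0.5, 0.3]
gripper_width: 0.53
grasp_force: 0.0
```

```bash
python3 -c "
from h import *
s=shot('scene');t=shot('top')
a=cv2.resize(s['pixels'][165:245,300:380,::-1],(400,400),interpolation=cv2.INTER_CUBIC)
b=cv2.resize(t['pixels'][180:260,320:400,::-1],(400,400),interpolation=cv2.INTER_CUBIC)
cv2.imwrite('pics/g0.png',np.hstack([a,b]))
print(tool()[0])"
```

```text
[ 0.4201182  -0.24539579  0.0240182 ]
```

View pics/g0.png

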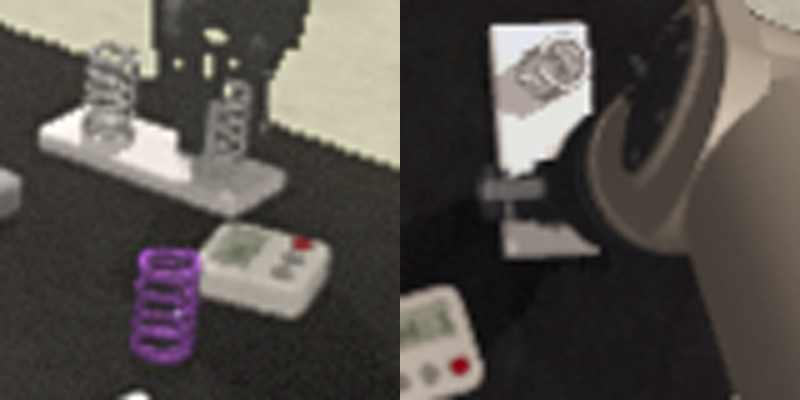

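The front spring (scene ≈ 345,190) is between the fingers and the holder hasn't moved. Closing and lifting.

Request:
{"name": "jog_arm", "arguments": {"motion": [[0,0,0,0,0,0,20],[0,0,0,0,0,0,20],[0,0,0,0,0,0,20],[0,0,0,0,0,0,20],[0,0,0,0,0,-6,20],[0,0,0,0,0,-15,20],[0,0,0,0,0,-50,20],[0,0,0,0,0,-110,20],[0,0,0,0,0,-130,20],[0,0,0,0,0,-130,20]], "grip_force": 25}}

```text
t: 5.1
eef_pos: [0.4204, -0.2454, 0.1549]
tool_rot: [0.001, 1.0, 0.029, 0.002]
contact_force: [0.5, 0.5, -1.1]
gripper_width: 0.347
grasp_force: 25.0
```

```bash
python3 -c "
from h import *
print(tool()[0],delta(w(G,[0,0,.115]),yv(G)))
for n in ['scene','top']:
  p=shot(n); print([(np.round(x['xy'],1),round(x['score'],2)) for x in bot.tip_of('spring_1_foot',p)[:4]],proj(p,tool()[0]+[0,0,-.012]))
"
```

```text
[ 0.42038896 -0.24539848  0.15491126] [array([ 136.2, -165.9,   40.1]), np.float64(0.118)]
[(array([330.8, 234.7]), 0.7)] [348.45398634 154.83992018]
[(array([287.8, 253.9]), 0.61)] [362.60908114 216.26554177]
```

Request:
{"name": "jog_arm", "arguments": {"motion": [[0,0,0.118,136.2,-165.9,0,20],[0,0,0.118,136.2,-165.9,0,20],[0,0,0.118,136.2,-165.9,0,20],[0,0,0.118,136.2,-165.9,0,20],[0,0,0.118,136.2,-165.9,25,20],[0,0,0.118,136.2,-165.9,50,20],[0,0,0.118,136.2,-165.9,55,20],[0,0,0.118,136.2,-165.9,55,20],[0,0,0.118,136.2,-165.9,55,20]]}}

```text
t: 6.42
eef_pos: [0.5463, -0.0716, 0.0987]
tool_rot: [0.0, 1.0, -0.03, 0.001]
contact_force: [0.6, -0.7, -0.4]
gripper_width: 0.346
grasp_force: 25.0
```

```bash
python3 -c "
from h import *
P,r=tool();print(P,r.as_matrix().round(3),delta(w(G,[0,0,.060]),yv(G)))
s=shot('scene');t=shot('top')
F=P+[0,0,-.012]
for p in (s,t):print(proj(p,F),proj(p,F+[0,0,.05]),proj(p,w(G,[0,0,.048])))
a=cv2.resize(s['pixels'][140:220,220:320,::-1],(500,400),interpolation=cv2.INTER_CUBIC)
b=cv2.resize(t['pixels'][130:210,260:320,::-1],(300,400),interpolation=cv2.INTER_CUBIC)
cv2.imwrite('pics/g1.png',np.hstack([a,b]))"
```

```text
[ 0.54633389 -0.07155254  0.09870757] [[ 0.998 -0.06   0.001]
 [-0.06  -0.998 -0.   ]
 [ 0.001 -0.    -1.   ]] [array([ 0.6,  0.4, 38.7]), np.float64(-0.0)]
[266.87900603 176.45709837] [267.55698693 158.43006626] [266.30873338 189.84658842]
[290.67128331 168.37183329] [292.94620554 164.29915839] [289.20832128 171.04709014]
```

View pics/g1.png

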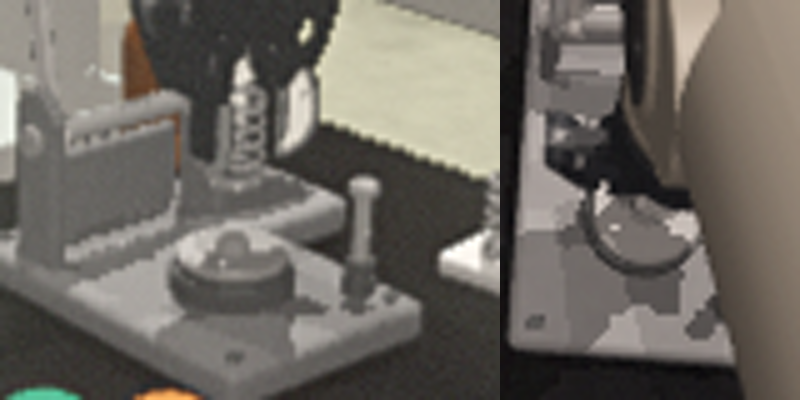

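The spring's right edge (scene ≈ 273) puts its centre at ≈266.7, and the spigot is at (266.3,188), so they are aligned within about 1 mm. Lowering.

Request:
{"name": "jog_arm", "arguments": {"motion": [[0,0,0,0.6,0.4,12,20],[0,0,0,0.6,0.4,22,20],[0,0,0,0.6,0.4,26,20],[0,0,0,0.6,0.4,29,20],[0,0,0,0.6,0.4,32,20],[0,0,0,0.6,0.4,34,20],[0,0,0,0.6,0.4,35.5,20],[0,0,0,0.6,0.4,37,20],[0,0,0,0.6,0.4,37,20]]}}

```text
t: 7.65
eef_pos: [0.5463, -0.0718, 0.061]
tool_rot: [0.0, 1.0, -0.03, -0.0]
contact_force: [-0.4, 0.1, -0.4]
gripper_width: 0.345
grasp_force: 25.0
```

Request:
{"name": "jog_arm", "arguments": {"motion": [[0,0,0,0,0,1,20],[0,0,0,0,0,1,20],[0,0,0,0,0,1,32],[0,0,0,0,0,1,38],[0,0,0,0,0,1,44],[0,0,0,0,0,1,44],[0,0,0,0,0,-15,44],[0,0,0,0,0,-50,44],[0,0,0,0,0,-100,44],[0,0,0,0,0,-160,44]]}}

```text
t: 8.9
eef_pos: [0.5457, -0.0718, 0.2231]
tool_rot: [-0.0, 1.0, -0.03, -0.0]
contact_force: [0.9, -0.3, -0.1]
gripper_width: 0.513
grasp_force: 0.0
```

```bash
python3 -c "
from h import *
P,r=tool();print(P)
s=shot('scene');t=shot('top')
for n in('spring_1_mid','spring_1_foot','handle'):print(n,[(np.round(x['xy'],1),round(x['score'],2)) for x in bot.tip_of(n,s)[:4]])
print(proj(s,w(G,[0,0,.073])),proj(s,w(G,[0,0,.098])),proj(s,w(G,[0.122,0,.274])))
a=cv2.resize(s['pixels'][60:220,200:320,::-1],(450,600),interpolation=cv2.INTER_CUBIC)
cv2.imwrite('pics/g2.png',a)
print(delta(w(G,[.122,0,.400]),xv(G)))"
```

```text
[ 0.54566626 -0.07179432  0.22307879]
spring_1_mid [(array([330.9, 225.9]), 0.59), (array([269.2, 178.5]), 0.56)]
spring_1_foot [(array([330.8, 235.6]), 0.47), (array([266.6, 190.5]), 0.44)]
handle [(array([242. ,  97.1]), 0.82), (array([266.8, 180.1]), 0.18)]
[266.63423906 181.16619009] [266.96582911 172.32816269] [237.90185223  96.15203742]
[array([ 1.230e+02,  1.000e-01, -1.783e+02]), np.float64(1.571)]
```

View pics/g2.png

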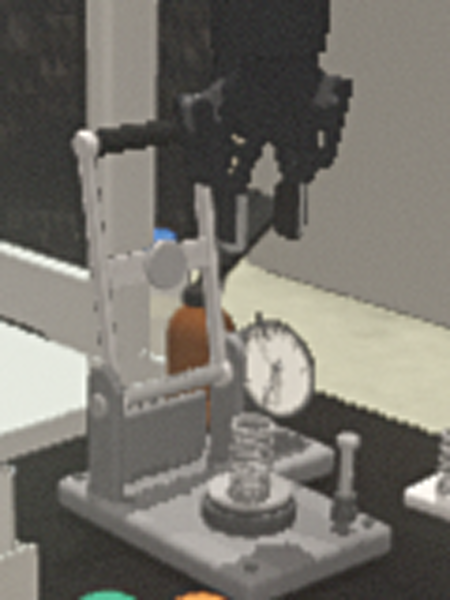

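The spring stands upright on the plate (foot ≈ 266.6,190.5). Next is the handle; checking the last joint for turn direction.

```bash
python3 -c "
from h import *
print(bot.get_obs()['q'])"
```

```text
[ 0.14193968  0.28982687 -0.15066812  1.85793718  0.05127603  0.9966781
 -1.66139635]
```

Request:
{"name": "jog_arm", "arguments": {"motion": [[0,0,0,0,0,-60,50],[0,0,0,0,0,-120,50],[0,0,0,0,0,-150,50],[0,0,0,0,0,-160,50]]}}

```text
t: 9.65
eef_pos: [0.5465, -0.0718, 0.3815]
tool_rot: [0.0, 1.0, -0.03, 0.0]
contact_force: [-0.6, 0.2, -1.0]
gripper_width: 0.584
grasp_force: 0.0
```

Request:
{"name": "jog_arm", "arguments": {"motion": [[0,0,-0.17,20,0,0,50],[0,0,-0.34,50,0,0,50],[0,0,-0.52,80,0,0,50],[0,0,-0.7,110,0,0,50],[0,0,-0.88,122,0,0,50],[0,0,-1.06,122,0,0,50],[0,0,-1.24,122,0,0,50],[0,0,-1.42,122,0,0,50],[0,0,-1.571,122,0,0,50],[0,0,-1.571,122,0,0,50]]}}

```text
t: 10.9
eef_pos: [0.6674, -0.0793, 0.3782]
tool_rot: [-0.002, 0.728, 0.685, -0.001]
contact_force: [-0.2, -0.5, -0.3]
gripper_width: 0.586
grasp_force: 0.0
```

```bash
python3 -c "
from h import *
P,r=tool();print(P,r.as_matrix().round(3),delta(w(G,[.122,0,.257]),xv(G)),bot.get_obs()['q'])
s=shot('scene');t=shot('top')
for p in (s,t):
  print([(np.round(x['xy'],1),round(x['score'],2)) for x in bot.tip_of('handle',p)[:4]],proj(p,w(G,[.122,0,.274])))"
```

```text
[ 0.66736059 -0.0792509   0.37815789] [[ 0.061  0.998 -0.004]
 [ 0.998 -0.061  0.001]
 [ 0.    -0.004 -1.   ]] [array([ -0. ,   2. , 121.2]), np.float64(-0.001)] [ 0.27759502  0.41501499 -0.37158123  1.33831436  0.1477347   1.41974824
 -0.14908323]
[(array([240.4,  96.8]), 0.82), (array([120.9, 237.1]), 0.27)] [237.90185223  96.15203742]
[(array([300.6,  95.8]), 0.67)] [303.48576553  97.95514138]
```

Request:
{"name": "jog_arm", "arguments": {"motion": [[0,0,0,0,1,50,50],[0,0,0,0,1,90,50],[0,0,0,0,1,110,50],[0,0,0,0,1,121,50],[0,0,0,0,1,121,50],[0,0,0,0,1,121,30],[0,0,0,0,1,121,22],[0,0,0,0,1,121,12],[0,0,0,0,1,121,12],[0,0,0,0,1,121,12]], "grip_force": 40}}

```text
t: 12.35
eef_pos: [0.6688, -0.0792, 0.2613]
tool_rot: [0.0, 0.728, 0.686, -0.0]
contact_force: [-3.7, 0.4, 5.8]
gripper_width: 0.193
grasp_force: 39.2
```

```bash
python3 -c "
from h import *
P,r=tool();print(P,r.as_matrix().round(3),bot.get_obs()['contact_force'],bot.get_obs()['gripper_width'])
s=shot('scene')
a=cv2.resize(s['pixels'][50:210,200:320,::-1],(450,600),interpolation=cv2.INTER_CUBIC)
cv2.imwrite('pics/g3.png',a)"
```

```text
[ 0.66884736 -0.07917435  0.26134382] [[ 0.06   0.998  0.   ]
 [ 0.998 -0.06  -0.   ]
 [-0.     0.    -1.   ]] [-3.72593812  0.38110418  5.83507953] 0.1931564834087837
```

View pics/g3.png

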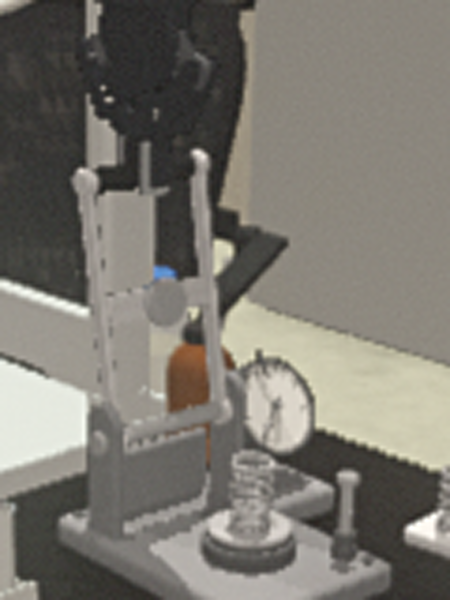

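```bash
cat > arc.py <<'E'
import sys,numpy as np
a=[float(v) for v in sys.argv[1:]]
f=lambda t:np.array([90-180*np.cos(t),97+180*np.sin(t)])
for t in a[1:]: d=f(t)-f(a[0]); print(t,[0,round(d[0],1),round(-d[1],1)])
E
python3 arc.py 1.75 1.7 1.62 1.52 1.42 1.32 1.22 1.12 1.02 .92 .85; python3 arc.py .85 .77 .69 .61 .53 .46 .39 .33 .28 .24 .22
```

```text
1.7 [0, np.float64(-8.9), np.float64(-1.4)]
1.62 [0, np.float64(-23.2), np.float64(-2.7)]
1.52 [0, np.float64(-41.2), np.float64(-2.7)]
1.42 [0, np.float64(-59.1), np.float64(-0.8)]
1.32 [0, np.float64(-76.8), np.float64(2.7)]
1.22 [0, np.float64(-93.9), np.float64(8.1)]
1.12 [0, np.float64(-110.5), np.float64(15.1)]
1.02 [0, np.float64(-126.3), np.float64(23.7)]
0.92 [0, np.float64(-141.1), np.float64(33.9)]
0.85 [0, np.float64(-150.9), np.float64(41.9)]
0.77 [0, np.float64(-10.4), np.float64(9.9)]
0.69 [0, np.float64(-20.0), np.float64(20.7)]
0.61 [0, np.float64(-28.7), np.float64(32.1)]
0.53 [0, np.float64(-36.5), np.float64(44.2)]
0.46 [0, np.float64(-42.5), np.float64(55.3)]
0.39 [0, np.float64(-47.7), np.float64(66.8)]
0.33 [0, np.float64(-51.5), np.float64(76.9)]
0.28 [0, np.float64(-54.2), np.float64(85.5)]
0.24 [0, np.float64(-56.0), np.float64(92.4)]
0.22 [0, np.float64(-56.9), np.float64(95.9)]
```

Request:
{"name": "jog_arm", "arguments": {"motion": [[0,0,0,0,-8.9,-4,12],[0,0,0,0,-23.2,-6,12],[0,0,0,0,-41.2,-6,12],[0,0,0,0,-59.1,-4,12],[0,0,0,0,-76.8,-1,12],[0,0,0,0,-93.9,4.5,12],[0,0,0,0,-110.5,11.5,12],[0,0,0,0,-126.3,20,12],[0,0,0,0,-141.1,30,12],[0,0,0,0,-150.9,38,12]]}}

```text
t: 13.65
eef_pos: [0.5182, -0.0705, 0.2231]
tool_rot: [0.001, 0.728, 0.685, 0.001]
contact_force: [2.1, -1.7, -0.7]
gripper_width: 0.194
grasp_force: 40.0
```

```bash
cat > st.py <<'E'
from h import *
P,r=tool(); o=bot.get_obs(); l=R.from_euler('z',-G[2]).apply(P-[G[0],G[1],0])
th=np.arctan2(l[2]+.0127-.097,.09-l[0]); print("tester-frame tcp",l.round(4),"theta",th.round(3),"r",np.hypot(l[2]+.0127-.097,.09-l[0]).round(4),"F",o['contact_force'].round(1),o['gripper_width'])
E
python3 st.py
```

```text
tester-frame tcp [-2.880e-02 -2.000e-04  2.231e-01] theta 0.863 r 0.1827 F [ 2.1 -1.7 -0.7] 0.19371224872918794
```

Request:
{"name": "jog_arm", "arguments": {"motion": [[0,0,0,0,-10.4,9.9,12],[0,0,0,0,-20,20.7,12],[0,0,0,0,-28.7,32.1,12],[0,0,0,0,-36.5,44.2,12],[0,0,0,0,-42.5,55.3,12],[0,0,0,0,-47.7,66.8,12],[0,0,0,0,-51.5,76.9,12],[0,0,0,0,-54.2,85.5,12],[0,0,0,0,-56,92.4,12],[0,0,0,0,-56,92.4,12]]}}

```text
t: 14.9
eef_pos: [0.4626, -0.0668, 0.1292]
tool_rot: [-0.0, 0.728, 0.686, -0.0]
contact_force: [2.6, -2.8, 0.3]
gripper_width: 0.193
grasp_force: 43.0
```

```bash
python3 st.py; python3 arc.py .24 .21 .18 .15 .12 .1 .08 .06 .05 .04 .03 .02 .01
```

```text
tester-frame tcp [-8.460e-02  1.000e-04  1.292e-01] theta 0.252 r 0.1802 F [ 2.6 -2.8  0.3] 0.19298313962948627
0.21 [0, np.float64(-1.2), np.float64(5.3)]
0.18 [0, np.float64(-2.3), np.float64(10.6)]
0.15 [0, np.float64(-3.1), np.float64(15.9)]
0.12 [0, np.float64(-3.9), np.float64(21.2)]
0.1 [0, np.float64(-4.3), np.float64(24.8)]
0.08 [0, np.float64(-4.6), np.float64(28.4)]
0.06 [0, np.float64(-4.8), np.float64(32.0)]
0.05 [0, np.float64(-4.9), np.float64(33.8)]
0.04 [0, np.float64(-5.0), np.float64(35.6)]
0.03 [0, np.float64(-5.1), np.float64(37.4)]
0.02 [0, np.float64(-5.1), np.float64(39.2)]
0.01 [0, np.float64(-5.2), np.float64(41.0)]
```

Request:
{"name": "jog_arm", "arguments": {"motion": [[0,0,0,0,-1.2,5.3,12],[0,0,0,0,-2.3,10.6,12],[0,0,0,0,-3.1,15.9,12],[0,0,0,0,-3.9,21.2,12],[0,0,0,0,-4.3,24.8,12],[0,0,0,0,-4.6,28.4,12],[0,0,0,0,-4.8,32,12],[0,0,0,0,-4.9,34,12],[0,0,0,0,-4.9,34,12]]}}

```text
t: 16.02
eef_pos: [0.4575, -0.0665, 0.0955]
tool_rot: [-0.0, 0.728, 0.686, -0.0]
contact_force: [0.1, -2.2, 6.2]
gripper_width: 0.187
grasp_force: 45.3
```

```bash
python3 st.py
```

```text
tester-frame tcp [-0.0897  0.0001  0.0955] theta 0.062 r 0.18 F [ 0.1 -2.2  6.2] 0.1868047074402465
```

Request:
{"name": "jog_arm", "arguments": {"motion": [[0,0,0,0,0,2,12],[0,0,0,0,0,4,12],[0,0,0,0,0,6,12],[0,0,0,0,0,7.5,12],[0,0,0,0,0,7.5,12]]}}

```text
t: 16.65
eef_pos: [0.4571, -0.0665, 0.0881]
tool_rot: [-0.0, 0.728, 0.686, -0.001]
contact_force: [-0.8, -1.7, 7.0]
gripper_width: 0.19
grasp_force: 45.9
```

Request:
{"name": "jog_arm", "arguments": {"motion": [[0,0,0,0,0,0.7,12],[0,0,0,0,0,1.4,12],[0,0,0,0,0,1.4,12]]}}

```text
t: 17.02
eef_pos: [0.4571, -0.0665, 0.0868]
tool_rot: [-0.0, 0.728, 0.686, -0.001]
contact_force: [-2.4, -1.2, 10.0]
gripper_width: 0.192
grasp_force: 46.1
```

Request:
{"name": "jog_arm", "arguments": {"motion": [[0,0,0,0,0,0.3,12],[0,0,0,0,0,0.3,12]]}}

```text
t: 17.27
eef_pos: [0.4571, -0.0665, 0.0866]
tool_rot: [-0.0, 0.728, 0.686, -0.001]
contact_force: [-2.5, -1.6, 10.2]
gripper_width: 0.192
grasp_force: 46.2
```

```bash
python3 -c "
from h import *
for i in range(4): print(bot.get_obs()['contact_force'].round(2)); s=shot('scene')
print(bot.tip_of('height_stop',s)[:2],proj(s,w(G,[-.045,-.05,.09])))
a=cv2.resize(s['pixels'][130:210,210:310,::-1],(750,600),interpolation=cv2.INTER_CUBIC)
cv2.imwrite('pics/g4.png',a)"; python3 st.py
```

```text
[-2.49 -1.62 10.21]
[-2.69 -1.9  11.09]
[-2.27 -1.67 10.18]
[-3.48 -1.42  9.85]
[] [292.65276743 175.89236756]
tester-frame tcp [-0.09    0.0001  0.0866] theta 0.013 r 0.18 F [-2.6 -1.7  9.9] 0.19090805239621644
```

View pics/g4.png

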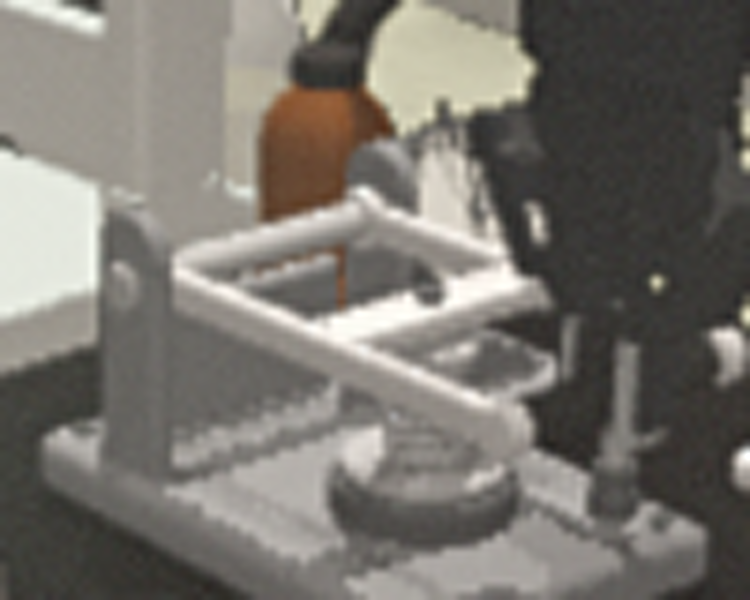

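Request:
{"name": "jog_arm", "arguments": {"motion": [[0,0,0,0,0,0.4,12],[0,0,0,0,0,0.4,12]]}}

```text
t: 17.77
eef_pos: [0.4571, -0.0665, 0.0863]
tool_rot: [-0.0, 0.728, 0.686, -0.001]
contact_force: [-2.1, -1.9, 11.3]
gripper_width: 0.19
grasp_force: 46.3
```

Request:
{"name": "jog_arm", "arguments": {"motion": [[0,0,0,0,0,0.4,12],[0,0,0,0,0,0.4,12]]}}

```text
t: 18.02
eef_pos: [0.4571, -0.0665, 0.0859]
tool_rot: [-0.0, 0.728, 0.686, -0.001]
contact_force: [-3.1, -1.6, 11.6]
gripper_width: 0.193
grasp_force: 46.3
```

Request:
{"name": "jog_arm", "arguments": {"motion": [[0,0,0,0,0,0.4,12],[0,0,0,0,0,0.4,12]]}}

```text
t: 18.27
eef_pos: [0.4571, -0.0665, 0.0855]
tool_rot: [-0.0, 0.728, 0.686, -0.001]
contact_force: [-3.9, -2.0, 12.3]
gripper_width: 0.19
grasp_force: 46.4
```

Request:
{"name": "jog_arm", "arguments": {"motion": [[0,0,0,0,0,0.4,12],[0,0,0,0,0,0.4,12]]}}

```text
t: 18.52
eef_pos: [0.4571, -0.0665, 0.0852]
tool_rot: [-0.0, 0.728, 0.686, -0.001]
contact_force: [-3.8, -2.0, 12.8]
gripper_width: 0.192
grasp_force: 46.4
```

Request:
{"name": "jog_arm", "arguments": {"motion": [[0,0,0,0,0,0.5,12],[0,0,0,0,0,0.5,12]]}}

```text
t: 18.77
eef_pos: [0.457, -0.0665, 0.0846]
tool_rot: [-0.0, 0.728, 0.686, -0.001]
contact_force: [-2.7, -1.8, 11.5]
gripper_width: 0.184
grasp_force: 46.6
```

Request:
{"name": "jog_arm", "arguments": {"motion": [[0,0,0,0,0,0.5,12],[0,0,0,0,0,0.5,12]]}}

```text
t: 19.02
eef_pos: [0.457, -0.0665, 0.084]
tool_rot: [-0.0, 0.728, 0.686, -0.001]
contact_force: [-2.4, -2.0, 10.6]
gripper_width: 0.191
grasp_force: 46.6
```

Request:
{"name": "jog_arm", "arguments": {"motion": [[0,0,0,0,0,0.4,12],[0,0,0,0,0,0.4,12]]}}

```text
t: 19.27
eef_pos: [0.457, -0.0665, 0.0836]
tool_rot: [-0.0, 0.728, 0.686, -0.001]
contact_force: [-3.3, -2.1, 10.8]
gripper_width: 0.198
grasp_force: 46.6
```

Request:
{"name": "jog_arm", "arguments": {"motion": [[0,0,0,0,0,0.4,12],[0,0,0,0,0,0.4,12]]}}

```text
t: 19.52
eef_pos: [0.457, -0.0665, 0.0833]
tool_rot: [-0.0, 0.728, 0.686, -0.001]
contact_force: [-2.4, -2.8, 11.4]
gripper_width: 0.19
grasp_force: 46.7
```

Request:
{"name": "jog_arm", "arguments": {"motion": [[0,0,0,0,0,0.4,12],[0,0,0,0,0,0.4,12]]}}

```text
t: 19.77
eef_pos: [0.457, -0.0665, 0.0829]
tool_rot: [-0.0, 0.728, 0.686, -0.001]
contact_force: [-2.7, -2.0, 12.4]
gripper_width: 0.192
grasp_force: 46.7
```

Request:
{"name": "jog_arm", "arguments": {"motion": [[0,0,0,0,0,0.4,12],[0,0,0,0,0,0.4,12]]}}

```text
t: 20.02
eef_pos: [0.457, -0.0665, 0.0825]
tool_rot: [-0.0, 0.728, 0.686, -0.001]
contact_force: [-3.8, -1.8, 12.1]
gripper_width: 0.195
grasp_force: 46.7
```

Request:
{"name": "jog_arm", "arguments": {"motion": [[0,0,0,0,0,0.4,12],[0,0,0,0,0,0.4,12]]}}

```text
t: 20.27
eef_pos: [0.457, -0.0665, 0.0822]
tool_rot: [-0.0, 0.728, 0.686, -0.001]
contact_force: [-3.1, -1.9, 12.9]
gripper_width: 0.189
grasp_force: 46.8
```

Request:
{"name": "jog_arm", "arguments": {"motion": [[0,0,0,0,0,0.4,12],[0,0,0,0,0,0.4,12]]}}

```text
t: 20.52
eef_pos: [0.4571, -0.0665, 0.082]
tool_rot: [-0.0, 0.728, 0.686, -0.001]
contact_force: [-4.1, -1.4, 15.4]
gripper_width: 0.192
grasp_force: 47.1
```

Request:
{"name": "jog_arm", "arguments": {"motion": [[0,0,0,0,0,0.4,12],[0,0,0,0,0,0.4,12]]}}

```text
t: 20.78
eef_pos: [0.457, -0.0665, 0.0818]
tool_rot: [-0.0, 0.728, 0.686, -0.001]
contact_force: [-5.5, -1.1, 18.3]
gripper_width: 0.189
grasp_force: 47.4
```

The force is climbing at about 15 N/mm, so the arm is on the stop with roughly 7 N. Holding and reading the dial.

Request:
{"name": "jog_arm", "arguments": {"motion": [[0,0,0,0,0,0,12],[0,0,0,0,0,0,12],[0,0,0,0,0,0,12],[0,0,0,0,0,0,12],[0,0,0,0,0,0,12],[0,0,0,0,0,0,12],[0,0,0,0,0,0,12],[0,0,0,0,0,0,12],[0,0,0,0,0,0,12]]}}

```text
t: 21.9
eef_pos: [0.4571, -0.0665, 0.0818]
tool_rot: [-0.0, 0.728, 0.686, -0.001]
contact_force: [-5.0, -2.5, 20.1]
gripper_width: 0.188
grasp_force: 47.4
```

```bash
python3 -c "
from h import *
print(bot.get_obs()['contact_force'])
s=shot('scene');t=shot('top');d=[bot.spot_in('dial',p)[:2] for p in (s,t)];print(d)
a=[]
for p,(x,y) in ((s,(272,158)),(t,(331,138))):
  a.append(cv2.resize(p['pixels'][y-20:y+20,x-20:x+20,::-1],(400,400),interpolation=cv2.INTER_CUBIC))
cv2.imwrite('pics/g5.png',np.hstack(a))"; python3 arc.py -.01 0 .02 .04 .06 .09 .12 .16 .2 .25 .3
```

```text
[-4.96233433 -2.49231565 20.07888467]
[[{'xy': [334.6, 197.4], 'score': 0.34}], []]
0.0 [0, np.float64(-0.0), np.float64(-1.8)]
0.02 [0, np.float64(0.0), np.float64(-5.4)]
0.04 [0, np.float64(0.1), np.float64(-9.0)]
0.06 [0, np.float64(0.3), np.float64(-12.6)]
0.09 [0, np.float64(0.7), np.float64(-18.0)]
0.12 [0, np.float64(1.3), np.float64(-23.3)]
0.16 [0, np.float64(2.3), np.float64(-30.5)]
0.2 [0, np.float64(3.6), np.float64(-37.6)]
0.25 [0, np.float64(5.6), np.float64(-46.3)]
0.3 [0, np.float64(8.0), np.float64(-55.0)]
```

View pics/g5.png

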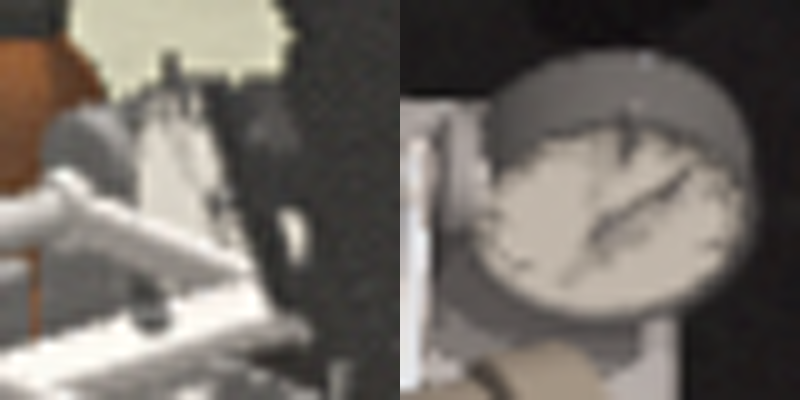

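Top-view dial: the pointer started lower-left (zero). It now points upper-right (tip ≈ 690,170 in the crop), well past the tab at 12 o'clock (628,140). That is about 23 N, so the spring is good and goes to the square tray. Swinging the lever back slowly.

Request:
{"name": "jog_arm", "arguments": {"motion": [[0,0,0,0,0,-1.8,12],[0,0,0,0,0,-5.4,12],[0,0,0,0,0.1,-9,12],[0,0,0,0,0.3,-12.6,12],[0,0,0,0,0.7,-18,12],[0,0,0,0,1.3,-23.3,12],[0,0,0,0,2.3,-30.5,12],[0,0,0,0,3.6,-37.6,12],[0,0,0,0,5.6,-46.3,12],[0,0,0,0,8,-55,12]]}}

```text
t: 23.35
eef_pos: [0.4647, -0.0669, 0.1361]
tool_rot: [-0.001, 0.728, 0.686, -0.001]
contact_force: [-4.1, -0.8, -1.6]
gripper_width: 0.192
grasp_force: 43.6
```

```bash
python3 st.py; python3 arc.py .3 .38 .46 .54 .62 .7 .78 .86 .94 1.02 1.1 ; python3 arc.py 1.1 1.18 1.26 1.34 1.42 1.5 1.58 1.65 1.71 1.75
```

```text
tester-frame tcp [-8.250e-02  1.000e-04  1.361e-01] theta 0.292 r 0.1801 F [-4.1 -0.8 -1.6] 0.1923750494070637
0.38 [0, np.float64(4.8), np.float64(-13.6)]
0.46 [0, np.float64(10.7), np.float64(-26.7)]
0.54 [0, np.float64(17.6), np.float64(-39.4)]
0.62 [0, np.float64(25.5), np.float64(-51.4)]
0.7 [0, np.float64(34.3), np.float64(-62.8)]
0.78 [0, np.float64(44.0), np.float64(-73.4)]
0.86 [0, np.float64(54.5), np.float64(-83.2)]
0.94 [0, np.float64(65.8), np.float64(-92.2)]
1.02 [0, np.float64(77.8), np.float64(-100.2)]
1.1 [0, np.float64(90.3), np.float64(-107.2)]
1.18 [0, np.float64(13.1), np.float64(-6.0)]
1.26 [0, np.float64(26.6), np.float64(-11.0)]
1.34 [0, np.float64(40.5), np.float64(-14.8)]
1.42 [0, np.float64(54.6), np.float64(-17.5)]
1.5 [0, np.float64(68.9), np.float64(-19.1)]
1.58 [0, np.float64(83.3), np.float64(-19.6)]
1.65 [0, np.float64(95.9), np.float64(-19.0)]
1.71 [0, np.float64(106.6), np.float64(-17.8)]
1.75 [0, np.float64(113.7), np.float64(-16.7)]
```

Request:
{"name": "jog_arm", "arguments": {"motion": [[0,0,0,0,4.8,-13.6,12],[0,0,0,0,10.7,-26.7,12],[0,0,0,0,17.6,-39.4,12],[0,0,0,0,25.5,-51.4,12],[0,0,0,0,34.3,-62.8,12],[0,0,0,0,44,-73.4,12],[0,0,0,0,54.5,-83.2,12],[0,0,0,0,65.8,-92.2,12],[0,0,0,0,77.8,-100.2,12],[0,0,0,0,90.3,-107.2,12]]}}

```text
t: 24.6
eef_pos: [0.5554, -0.0722, 0.2474]
tool_rot: [0.0, 0.728, 0.686, -0.0]
contact_force: [-5.6, -1.1, 9.4]
gripper_width: 0.19
grasp_force: 41.9
```

Request:
{"name": "jog_arm", "arguments": {"motion": [[0,0,0,0,13.1,-6,12],[0,0,0,0,26.6,-11,12],[0,0,0,0,40.5,-14.8,12],[0,0,0,0,54.6,-17.5,12],[0,0,0,0,68.9,-19.1,12],[0,0,0,0,83.3,-19.6,12],[0,0,0,0,95.9,-19,12],[0,0,0,0,106.6,-17.8,12],[0,0,0,0,113,-16.7,12],[0,0,0,0,113,-16.7,12]]}}

```text
t: 25.85
eef_pos: [0.6686, -0.0788, 0.2592]
tool_rot: [-0.001, 0.728, 0.686, -0.0]
contact_force: [-2.3, 1.5, -0.0]
gripper_width: 0.193
grasp_force: 46.4
```

```bash
python3 st.py
```

```text
tester-frame tcp [0.1217 0.0005 0.2592] theta 1.75 r 0.1778 F [-2.3  1.5 -0. ] 0.192688872054395
```

Request:
{"name": "jog_arm", "arguments": {"motion": [[0,0,0,0,0,0,24],[0,0,0,0,0,0,34],[0,0,0,0,0,0,46],[0,0,0,0,0,0,46],[0,0,0,0,0,-10,46],[0,0,0,0,0,-40,46],[0,0,0,0,0,-90,46],[0,0,0,0,0,-120,46],[0,0,0,0,0,-120,46]]}}

```text
t: 26.98
eef_pos: [0.67, -0.079, 0.3841]
tool_rot: [0.002, 0.728, 0.686, 0.002]
contact_force: [-0.6, -1.4, -0.9]
gripper_width: 0.54
grasp_force: 0.0
```

Request:
{"name": "jog_arm", "arguments": {"motion": [[0,0,0.17,0,-30,0,46],[0,0,0.34,0,-70,0,46],[0,0,0.52,0,-110,0,46],[0,0,0.7,0,-122,0,46],[0,0,0.88,0,-122,0,46],[0,0,1.06,0,-122,0,46],[0,0,1.24,0,-122,0,46],[0,0,1.42,0,-122,0,46],[0,0,1.571,0,-122,0,46],[0,0,1.571,0,-122,0,46]]}}

```text
t: 28.22
eef_pos: [0.5464, -0.0719, 0.3792]
tool_rot: [0.0, 1.0, -0.029, -0.001]
contact_force: [-0.7, 0.5, 0.3]
gripper_width: 0.539
grasp_force: 0.0
```

```bash
python3 -c "
from h import *
P,r=tool();print(P,delta(w(G,[0,0,.060]),yv(G)))
s=shot('scene');t=shot('top')
print([[(np.round(x['xy'],1),round(x['score'],2)) for x in bot.tip_of(n,s)[:3]] for n in('spring_1_foot','spring_1_mid','handle')],proj(s,w(G,[0,0,.048])),proj(s,w(G,[.122,0,.274])))
b=bot.tip_of('square_tray_floor',t);a=bot.tip_of('square_tray_floor',s);print(a[:1],b[:1],[at_z(p,c[0]['xy'],.003) for p,c in((s,a),(t,b))if c])"
```

```text
[ 0.54644213 -0.07186203  0.37922452] [array([9.000e-01, 1.000e-01, 3.192e+02]), np.float64(0.001)]
[[(array([263.4, 191.1]), 0.67), (array([332.4, 233.6]), 0.67)], [(array([268.8, 179.3]), 0.74), (array([245.2, 165.4]), 0.62), (array([330.7, 227.1]), 0.51)], [(array([240.4,  96.6]), 0.9), (array([326.2, 184. ]), 0.26)]] [266.30873338 189.84658842] [237.90185223  96.15203742]
[{'xy': [164.9, 296.1], 'score': 0.86}] [{'xy': [133.6, 224.6], 'score': 0.55}] [array([0.40327391, 0.34664239, 0.003     ]), array([0.39652585, 0.35402449, 0.003     ])]
```

Request:
{"name": "jog_arm", "arguments": {"motion": [[0,0,0,0.5,0,60,46],[0,0,0,0.5,0,120,46],[0,0,0,0.5,0,180,46],[0,0,0,0.5,0,230,46],[0,0,0,0.5,0,270,46],[0,0,0,0.5,0,300,46],[0,0,0,0.5,0,317,46],[0,0,0,0.5,0,317,46],[0,0,0,0.5,0,317,20],[0,0,0,0.5,0,317,20]], "grip_force": 25}}

```text
t: 29.82
eef_pos: [0.5484, -0.072, 0.0642]
tool_rot: [0.0, 1.0, -0.03, 0.001]
contact_force: [0.2, -0.6, -0.1]
gripper_width: 0.342
grasp_force: 26.3
```

Request:
{"name": "jog_arm", "arguments": {"motion": [[0,0,0,0,0,0,20],[0,0,0,0,0,0,20],[0,0,0,0,0,-6,20],[0,0,0,0,0,-15,20],[0,0,0,0,0,-50,20],[0,0,0,0,0,-100,20],[0,0,0,0,0,-150,20],[0,0,0,0,0,-170,20],[0,0,0,0,0,-170,20]]}}

```text
t: 30.95
eef_pos: [0.5481, -0.072, 0.2349]
tool_rot: [0.0, 1.0, -0.03, 0.002]
contact_force: [-0.6, 0.2, -1.7]
gripper_width: 0.344
grasp_force: 26.4
```

```bash
python3 -c "
from h import *
print(tool()[0],delta([.400,.351,.16],(0,1)),bot.get_obs()['q'])"
```

```text
[ 0.54813918 -0.07198307  0.23485874] [array([-173.7, -413.3,   74.2]), np.float64(-0.06)] [ 0.19292492  0.28217532 -0.21192997  1.83761274  0.06906493  1.02521545
 -1.67767393]
```

Request:
{"name": "jog_arm", "arguments": {"motion": [[0,0,0,-173.7,-413.3,0,20],[0,0,0,-173.7,-413.3,0,20],[0,0,0,-173.7,-413.3,0,20],[0,0,0,-173.7,-413.3,0,20],[0,0,0,-173.7,-413.3,0,20],[0,0,0,-173.7,-413.3,0,20],[0,0,0,-173.7,-413.3,0,20],[0,0,0,-173.7,-413.3,30,20],[0,0,0,-173.7,-413.3,74,20],[0,0,0,-173.7,-413.3,74,20]]}}

```text
t: 32.2
eef_pos: [0.3962, 0.3485, 0.1549]
tool_rot: [0.003, 1.0, -0.03, -0.003]
contact_force: [0.5, 0.5, -0.7]
gripper_width: 0.342
grasp_force: 26.4
```

```bash
python3 -c "
from h import *
print(tool()[0],delta([.400,.351,.0205],(0,1)))"
```

```text
[0.39617557 0.34847601 0.15492417] [array([  4.6,  -3.7, 134.4]), np.float64(-0.059)]
```

Request:
{"name": "jog_arm", "arguments": {"motion": [[0,0,0,0,0,0,20],[0,0,0,0,0,40,20],[0,0,0,0,0,80,20],[0,0,0,0,0,110,20],[0,0,0,0,0,125,20],[0,0,0,0,0,132,20],[0,0,0,0,0,136,20],[0,0,0,0,0,136,20]]}}

```text
t: 33.2
eef_pos: [0.3993, 0.3514, 0.0236]
tool_rot: [-0.0, 1.0, -0.03, 0.0]
contact_force: [-0.2, 0.0, -1.1]
gripper_width: 0.344
grasp_force: 26.4
```

Request:
{"name": "jog_arm", "arguments": {"motion": [[0,0,0,0,0,2,20],[0,0,0,0,0,3.5,20],[0,0,0,0,0,3.5,20],[0,0,0,0,0,3.5,32],[0,0,0,0,0,3.5,40],[0,0,0,0,0,3.5,44],[0,0,0,0,0,3.5,44],[0,0,0,0,0,-15,44],[0,0,0,0,0,-60,44],[0,0,0,0,0,-120,44]]}}

```text
t: 34.45
eef_pos: [0.3981, 0.3505, 0.1444]
tool_rot: [0.001, 1.0, -0.03, -0.001]
contact_force: [1.2, 1.1, -0.4]
gripper_width: 0.511
grasp_force: 0.0
```

Request:
{"name": "jog_arm", "arguments": {"motion": [[0,0,0,0,0,-60,44],[0,0,0,0,0,-100,44],[0,0,0,40,100,-100,44],[0,0,0,60,160,-100,44],[0,0,0,60,160,-100,44],[0,0,0,60,160,-100,44],[0,0,0,60,160,-100,44],[0,0,0,60,160,-100,44]]}}

```text
t: 35.45
eef_pos: [0.4486, 0.1893, 0.2434]
tool_rot: [-0.0, 1.0, -0.029, 0.0]
contact_force: [0.7, -0.0, 0.1]
gripper_width: 0.514
grasp_force: 0.0
```

```bash
python3 -c "
from h import *
s=shot('scene');t=shot('top')
for p in (s,t):
  for n in('spring_1_foot','spring_1_mid','handle','rear_seat','square_tray_floor'): print(n,[(np.round(x['xy'],1).tolist(),round(x['score'],2)) for x in bot.tip_of(n,p)[:5]])
  print('expect',proj(p,[.3995,.3512,.003]),proj(p,[.3995,.3512,.028]),'rear',proj(p,w(H,[.036,0,.012])),proj(p,w(G,[.122,0,.274])))"
```

```text
spring_1_foot [([330.9, 237.1], 0.46), ([165.9, 298.8], 0.45)]
spring_1_mid [([335.8, 226.1], 0.75), ([162.9, 285.8], 0.49)]
handle [([241.1, 97.7], 0.67)]
rear_seat [([322.5, 195.0], 0.85)]
square_tray_floor []
expect [163.988866   298.07980335] [163.1624012  287.06633722] rear [321.28583441 191.25540166] [237.90185223  96.15203742]
spring_1_foot [([131.2, 225.1], 0.63), ([291.7, 253.4], 0.62)]
spring_1_mid [([136.5, 224.1], 0.71), ([290.3, 250.6], 0.6), ([131.4, 224.6], 0.47), ([348.4, 204.9], 0.2)]
handle [([130.2, 224.2], 0.16)]
rear_seat [([346.8, 195.2], 0.86), ([291.0, 130.5], 0.71)]
square_tray_floor [([135.2, 224.6], 0.58)]
expect [134.65906875 223.55431325] [132.37010632 222.85902564] rear [347.8876606  194.45846004] [303.48576553  97.95514138]
```

The spring stands in the middle of the square tray. The rear spring is on its seat and the lever is back on its rest.

```bash
python3 -c "
from station import bot
print(bot.hand_in())"
```

```text
the job is handed in; nothing more can be done
None
```

The front spring read about 23 N at the height stop, past the limit tab. I put it in the square tray, swung the lever back to its rear rest, left the other spring on its rear seat, and handed the job in; no verdict came back.

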